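# Restock a spring-fed canister lane

## Robot

A 6-joint arm with a two-finger parallel gripper is mounted at the origin on the work surface. World frame = base frame: x ahead of the robot, y to its left, z up, the work surface at z = 0. Lengths are in mm, angles in rad, forces in N, time in s.
With the tool pointing down it reaches from about 375 to 925 mm from the base axis. Payload 5.7 kg.
Tool frame: the origin (TCP) lies midway between the tips of the shut fingers; the grasp point (between the pads) lies r.pinch_z behind it (r.pinch_z is the distance from the TCP to the grasp point, in mm); z points along the fingers, y is the line along which they close (so a half turn about z gives the same grasp; the last joint's range is limited). The gripper opens to 85 mm and grips with 20 to 120 N. Pads are 22 mm wide; open, the fingers measure 114 mm over their backs; the gripper's body (76 mm by 85 mm) begins 54 mm behind the grasp point. The pads swing forward as they close: fully open they stand 13 mm farther back than shut.
Start: joints at [-1.29, 0.359, 1.51, -0, 1.272, -0.115], TCP at [231.31, -553.587, 231.267] pointing down, gripper open.
Joint ranges: [-2.97, 2.97], [-1.01, 2.36], [0.21, 2.38], [-0.96, 4.11], [0.2, 2.71], [-2.98, 2.98]. Speed limits (rad/s): [2.39, 2.39, 3.14, 3.14, 3.14, 3.14].

## Interface

Orientations are given as a unit quaternion [x, y, z, w].
In Python, from station import r gives the robot as it stands.
- The arm moves only by the tool arm_command, never from a script. Its argument "series" is a list of rows, each an object of numbers: "x", "y", "z": the shift along the tool's x, y, z in cm; "twist": the turn about the tool's z in degrees. A call has 1 to 8 rows; each row shifts and turns the commanded pose from where the row before left it, along the tool's axes as they then stand; what a row does not reach is not made up. A row lasts 1/12 s, in which the tool goes at most 41.7 mm and 7.16 degrees, less where a joint would pass 70% of its speed; a pose out of reach is approached as far as the arm can. A call with a gripper value outside its range is refused whole. "jaw" is the opening, from 0 (shut) to 1 (fully open), set as the call begins (left out, the last holds). The fingers move at their own pace and stop on an object; "grip_force" is the grip in N (left out, the last holds). Time passes only in rows, so rows that do not move let the fingers close. It gives the time, the measured TCP pose, the force, the opening and the grip force at its end, in the units of the state.
- r.get_obs(): the state, without advancing time (a new reading comes with each control period).
- r.grab_frame(name): name is "side" or "top" or "wrist"; returns a dict with "pixels" (400x640x3 uint8, red, green, blue), "mtx" (3x3 intrinsics, pixels), "k1" (the pictures are not rectified: a ray, as slopes to the right and down, at radius r is drawn at 1 + k1 r^2 times it, then the intrinsics apply), "pose" (4x4, takes a point from camera to world coordinates). Camera axes: x right, y down, z forward; pixel columns grow to the right and rows downward; lengths in mm; the calibration is good to about 2 mm. A picture is of the moment at which its call begins. There is no depth.
- r.sign_off(): hands the job in; it is judged then, once.
The state is a dict: "t": time; "joint_positions": joint angles; "joint_vel": joint speeds; "joint_efforts": joint torques, N m; "eef_pos": TCP position; "tool_rot": TCP orientation; "force": force on the tool from outside, world axes, zero at the start; "moment": the same for the moment, N m; "width": finger opening in mm; "gripper_force": force on a finger pad.
Only numpy, scipy, OpenCV 4.12 (cv2) and the standard library are available. Lean on these libraries where they do the work, as an engineer would, in place of code of your own. Each camera call takes 0.05 s, during which the arm holds its last target. There are 200 camera calls.

## Task

Add the new aluminium canister to the spring-fed lane of the dispenser: draw the sprung arm back by its upright handle just until you feel its sear catch, without straining it against the stop, and let go. Stand the new canister upright in the lane behind the two older ones and let go, then press the trigger pad down so that the arm springs free and closes the row up to the front lip. Keep the older canisters in the lane, all canisters upright, leave everything else on the bench as it is, and finish with your hand clear.

Things in the scene. Friction and masses are not known exactly. Their poses are not given: they have to be found in the camera images.
- rack: Dispenser: white base plate, 12 mm thick, fixed, but placed and turned anew each time. Origin on the bench under it: the plate spans x -140 to +100 mm, y -135 to +135 mm; z up. Steel stop block (top z 46 mm) at x -24, y -82 mm. The lane runs along x, centred on y +100 mm; its front is the -x end.
- lane_front (a point): Middle of the front lip's foot, where the front canister touches it, on the lane's floor (rack x -130, y +100, z 12 mm). The lip's top is at z 40 mm. The lane is 50 mm wide between two 4 mm walls with tops at z 30 mm, runs to the rack's +x and is open at the far end.
- lane_spot (a point): A point on the lane's floor (z 12 mm) on its centre line (rack x -18, y +100 mm), about 45 mm behind the centre of the rear older canister: a good place for the centre of the new canister's base once the arm is caught.
- pivot (a point): The arm's vertical pivot, on the bench (rack x +10, y -30, z 0 mm). The arm is an aluminium bar 14 mm wide, z 45 to 57 mm, passing over the lane's near wall; a T-shaped tail 67 mm behind the pivot carries the tooth. The arm's direction from the pivot is the rack's +y turned counter-clockwise (seen from above) by 0.414 rad minus the joint angle.
- pusher (a joint): Arm angle (rad): 0 fully forward, about 0.1 at the start against the older canisters; grows drawn back to the rack's +x (clockwise from above). A damped spring drives it forward: 0.24 Nm at 0, 0.83 more per rad. The sear clicks up behind the tooth at a hidden angle, 0.60 to 1.05, set anew each time; a rigid stop follows 0.1 later. Let go, it slips back up to 0.1 and stays caught.
- handle (a point): Top centre of the arm's handle: an upright steel post 14 mm in diameter, 85 mm from the pivot, free from z 57 to 108 mm. Moving it takes 4 N at the start, 9 to 15 N near the catch. Once it has met the stop, pulling on with more than about 20 N beyond the spring's pull strains the sear (failure).
- roller (a point): Centre of the roller (20 mm diameter, z 42 to 62 mm) at the arm's end, 137 mm from the pivot; it pushes the row along the lane.
- trigger (a joint): Sear and trigger pad angle (rad): 0 up, grows as the pad is pressed, stop at 0.24. The passing tooth pushes it to about 0.14; it snaps back to about 0 as it catches. Pressed past about 0.1 it lets a caught arm go; that takes 3 to 8 N. After the arm has sprung forward the pad may stay partly down under the tooth.
- trigger_pad (a point): Top centre of the trigger pad: a level aluminium plate 28 x 28 mm, 38 mm above the bench (rack x 5, y -120 mm). Goes down about 14 mm when pressed to its stop.
- new_canister: The new canister: a plain closed aluminium cylinder 44 mm in diameter and 70 mm high, about 0.18 kg, standing on the bench left or right of the dispenser. Origin at the centre of its underside, z up along its axis.
- old_front: The older canister at the front of the lane, against the lip; same shape as the new one. Origin at the centre of its underside.
- old_rear: The older canister behind it in the lane; same shape.
- jar: Bystander: a clear jar 62 mm in diameter and 85 mm high with a white cap, standing on the other side of the dispenser from the new canister. Origin at the centre of its underside.
- squat_tin: Bystander: the squat tin on the rack's plate, 52 mm wide, 30 mm high.
- beaker: Bystander: a glass beaker 68 mm wide, 85 mm high, beyond the dispenser.
- brush: Bystander: a brush 200 mm long lying on the bench.
- spatula: Bystander: a spatula 200 mm long lying on the bench.
- mouse: Bystander: a black computer mouse, 60 mm wide and 30 mm high.
- bottle: Bystander: a white bottle 60 mm in diameter, 150 mm high.
Things that resemble listed ones, but are neither listed nor needed, are in the scene too. Leave any blue look-alike of the new_canister alone. What is shaped like the old_front but turquoise is not meant.

How it is judged (in metres and radians):
On the way, in this order (a step that is already met when the one before it is completed fails the run):
1. the arm is caught drawn back on its sear and let go (value of joint pusher above 0.55 rad and value of joint trigger below 0.05 rad and contact force between the fingers and pusher below 0.1 N and velocity of joint pusher between -0.05 and 0.05 rad/s), for 0.3 s.
2. with the arm still caught, the new canister stands upright in the lane behind the older ones, let go (value of joint pusher above 0.55 rad and y of new_canister in the frame of rack between 0.094 and 0.106 m and z of new_canister in the frame of rack between 0.008 and 0.017 m and angle between new_canister's own z axis and vertical below 0.1 rad and x of new_canister in the frame of rack between -0.04 and 0.065 m and contact force between the fingers and new_canister below 0.05 N and linear speed of new_canister below 0.02 m/s), for 0.3 s.
3. the trigger pad is pressed down by the hand with the canister in place and no hand on the arm (value of joint trigger above 0.04 rad and contact force between the fingers and trigger above 0.5 N and value of joint pusher above 0.55 rad and contact force between the fingers and pusher below 0.1 N and y of new_canister in the frame of rack between 0.094 and 0.106 m and z of new_canister in the frame of rack between 0.008 and 0.017 m and angle between new_canister's own z axis and vertical below 0.1 rad and x of new_canister in the frame of rack between -0.04 and 0.065 m).
At the end, for the whole second after the job is handed in: All three canisters stand upright (within 0.1 rad) in the lane at rest, the older front one against the lip (within 5 mm), then the older rear one, then the new one, each touching the next (gaps under 4 mm); the arm is released, its roller resting against the new canister (y of old_front in the frame of rack between 0.094 and 0.106 m and z of old_front in the frame of rack between 0.008 and 0.017 m and angle between each of old_front, old_rear, new_canister's own z axis and vertical below 0.1 rad and y of old_rear in the frame of rack between 0.094 and 0.106 m and z of old_rear in the frame of rack between 0.008 and 0.017 m and y of new_canister in the frame of rack between 0.094 and 0.106 m and z of new_canister in the frame of rack between 0.008 and 0.017 m and x of old_front in the frame of rack between -0.112 and -0.103 m and horizontal distance between old_front and old_rear below 0.048 m and horizontal distance between old_rear and new_canister below 0.048 m and x of new_canister in the frame of rack between -0.028 and -0.01 m and value of joint pusher between 0.35 and 0.52 rad and horizontal distance between roller and new_canister below 0.036 m and linear speed of each of old_front, old_rear, new_canister below 0.02 m/s).
It fails at once if the arm was strained: its tooth was driven against the stop block with more than 32 N (contact force between tooth_pin and stop_face above 32 N).
It fails at once if a canister was tipped (angle between any of old_front, old_rear, new_canister's own z axis and vertical above 0.5 rad).
It fails at once if an older canister left the lane (z of any of old_front, old_rear in the frame of rack above 0.03 m).
It fails at once if a bystander was disturbed (moved over 30 mm) (distance of any of jar, squat_tin, beaker, brush, spatula, mouse, bottle from where it was at the start of the episode above 0.03 m).
It also fails if it takes over 72 s, if anything falls off the work surface, if the arm or the gripper's body presses on something with over 40 N, if the wrist force passes 120 N, or if a joint passes its speed limit or range.

## Working session

There is one attempt and no reset: what is moved stays moved. The work goes in short steps, Python scripts to look and compute and a tool call to move; the robot and the scene stay as the last step left them, time stands still between calls to the robot, and variables do not carry over. Pictures are saved under pics/ and viewed, at most 10 in all, crops included, and the job is handed in when it is done.

Besides the shell and the picture viewer there is one more tool, called by a JSON object that holds its "method" and its "body", one argument or row to a line. arm_command: Moves the arm, as the interface text tells. Its arguments: {"type":"object","properties":{"series":{"type":"array"},"jaw":{"type":"number"},"grip_force":{"type":"number"}},"required":["series"]}

```bash
mkdir -p pics
cat > h.py <<'E'
import numpy as np, cv2
from scipy.spatial.transform import Rotation as R
from station import r
def grab(n,save=None):
    f=r.grab_frame(n)
    if save: cv2.imwrite('pics/'+save,np.ascontiguousarray(f['pixels'][:,:,::-1]))
    return f
def ray(f,px):
    K=np.array(f['mtx']);p=np.array([(px[0]-K[0,2])/K[0,0],(px[1]-K[1,2])/K[1,1]])
    q=p.copy()
    for _ in range(20): q=p/(1+f['k1']*(q@q))
    T=np.array(f['pose']);return T[:3,3],T[:3,:3]@np.array([q[0],q[1],1.])
def onz(f,px,z):
    o,d=ray(f,px);return o+d*(z-o[2])/d[2]
def proj(f,P):
    T=np.array(f['pose']);c=T[:3,:3].T@(np.array(P)-T[:3,3]);q=c[:2]/c[2];q=q*(1+f['k1']*(q@q))
    K=np.array(f['mtx']);return np.array([K[0,0]*q[0]+K[0,2],K[1,1]*q[1]+K[1,2]])
def tri(f1,p1,f2,p2):
    o1,d1=ray(f1,p1);o2,d2=ray(f2,p2)
    s=np.linalg.lstsq(np.c_[d1,-d2],o2-o1,rcond=None)[0]
    a=o1+s[0]*d1;b=o2+s[1]*d2;return (a+b)/2,np.linalg.norm(a-b)
E
python3 - <<'E'
from h import *
for n in('top','side'):
    f=grab(n,n+'0.png');print(n,np.round(f['pose'],3).tolist(),np.array(f['mtx']).tolist(),f['k1'])
print(r.get_obs(),r.pinch_z)
E
```

```text
top [[-0.017, -0.998, 0.058, 488.253], [-1.0, 0.016, -0.02, 5.679], [0.019, -0.059, -0.998, 1182.805], [0.0, 0.0, 0.0, 1.0]] [[421.36876691612724, 0.0, 323.87341129831424], [0.0, 421.36876691612724, 197.91959619467573], [0.0, 0.0, 1.0]] -0.018293659325622602
side [[-0.89, -0.328, 0.317, 196.414], [-0.456, 0.654, -0.604, 697.398], [-0.009, -0.682, -0.732, 953.787], [0.0, 0.0, 0.0, 1.0]] [[425.52853751985623, 0.0, 318.8206664705452], [0.0, 425.52853751985623, 199.98982531296107], [0.0, 0.0, 1.0]] -0.11195794278171255
{'t': 0.1, 'joint_positions': array([-1.29011074e+00,  3.59411733e-01,  1.51130393e+00,  2.83736805e-05,
        1.27248466e+00, -1.15115486e-01]), 'joint_vel': array([-1.49455028e-03, -1.26302703e-03, -3.81051608e-03,  2.10175114e-03,
        1.31962095e-05, -1.24966653e-03]), 'joint_efforts': array([ 1.82637305e-04, -5.28650022e+01, -2.79350621e+01, -1.57047452e-04,
        5.02780473e-03,  3.18177126e-05]), 'eef_pos': array([ 231.1573752 , -553.04365221,  230.5579961 ]), 'tool_rot': array([ 9.80482021e-01,  1.96607119e-01, -5.29589802e-05, -8.02202182e-04]), 'force': array([ 0.29605272, -0.27055694, -0.83143874]), 'moment': array([4.55357541e-02, 7.49236950e-05, 2.26999343e-02]), 'gripper_force': 0.0, 'width': 85.33187387759014} 18.700000000000003
```

View pics/top0.png

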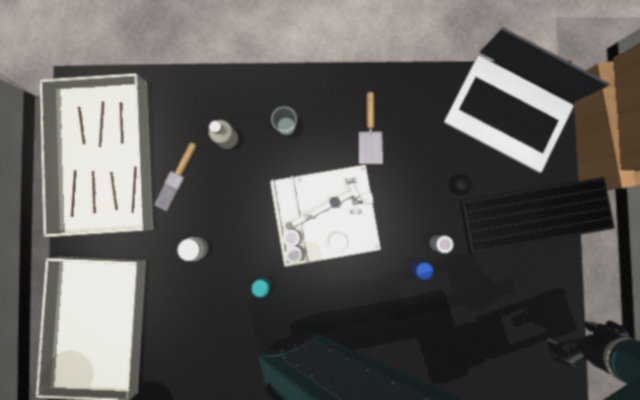

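View pics/side0.png

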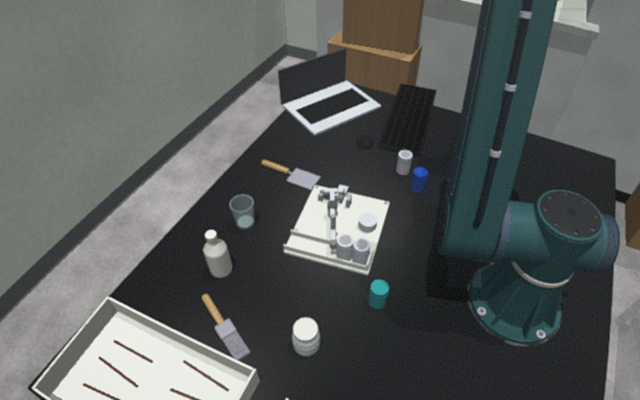

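The top view shows the plate with corners at about (271,180), (366,166), (381,250) and (285,266). The old canisters are at (292,238) and (294,254), the arm's pivot at about (335,201), and the handle near (305,215). The new canister is at (445,243), the blue look-alike at (424,270), and the jar at (192,249). The side view agrees: canister at (404,162), old ones at (345,246) and (361,250).

Run:
```python
from h import *
f=grab('top');g=grab('side')
c=np.array([onz(f,p,12)[:2] for p in[(271,180),(366,166),(381,250),(285,266)]])
print(c.round(1)); print([np.linalg.norm(c[i]-c[i-1]).round(1) for i in range(4)])
# refine: white mask
im=f['pixels'][150:280,255:395].astype(int);m=((im.min(2)>150)*255).astype(np.uint8)
m=cv2.morphologyEx(m,cv2.MORPH_CLOSE,np.ones((9,9)))
cn=max(cv2.findContours(m,0,2)[0],key=cv2.contourArea);b=cv2.boxPoints(cv2.minAreaRect(cn))+[255,150]
c=np.array([onz(f,p,12)[:2] for p in b]);print(b.round(1).tolist(),c.round(1).tolist(),[np.linalg.norm(c[i]-c[i-1]).round(1) for i in range(4)])
print('can',tri(f,(445,241),g,(405,154)), onz(f,(445,244),70),onz(f,(445,242),70))
T=R.from_quat(r.get_obs()['tool_rot']).as_matrix();w=grab('wrist')
p=np.array(w['pose']);print('wrist cam in tool',(T.T@(p[:3,3]-r.get_obs()['eef_pos'])).round(1),(T.T@p[:3,:3]).round(2),w['mtx'])
cv2.imwrite('pics/c1.png',np.hstack([cv2.resize(a[:,:,::-1],(400,400),interpolation=2) for a in(f['pixels'][150:280,260:390],g['pixels'][160:290,270:400])]))
```

```text
[[ 608.9  128. ]
 [ 644.2 -138. ]
 [ 409.3 -174.2]
 [ 370.5   92. ]]
[np.float64(241.2), np.float64(268.3), np.float64(237.7), np.float64(269.1)]
[[267.2, 165.3], [380.4, 146.4], [397.2, 247.0], [284.0, 265.8]] [[650.3, 138.2], [699.0, -179.9], [416.8, -219.5], [371.0, 94.8]] [np.float64(282.7), np.float64(321.8), np.float64(285.0), np.float64(317.6)]
can (array([ 430.33062058, -339.90293148,   61.3994024 ]), np.float64(6.105201345335681)) [ 425.70469567 -335.83749001   70.        ] [ 430.97812727 -336.01287075   70.        ]
wrist cam in tool [ 7.40e+01  1.00e-01 -1.41e+02] [[-0.   -0.96 -0.29]
 [ 1.   -0.    0.  ]
 [-0.   -0.29  0.96]] [[277.38762332   0.         321.14306618]
 [  0.         277.38762332 195.18913237]
 [  0.           0.           1.        ]]
```

View pics/c1.png

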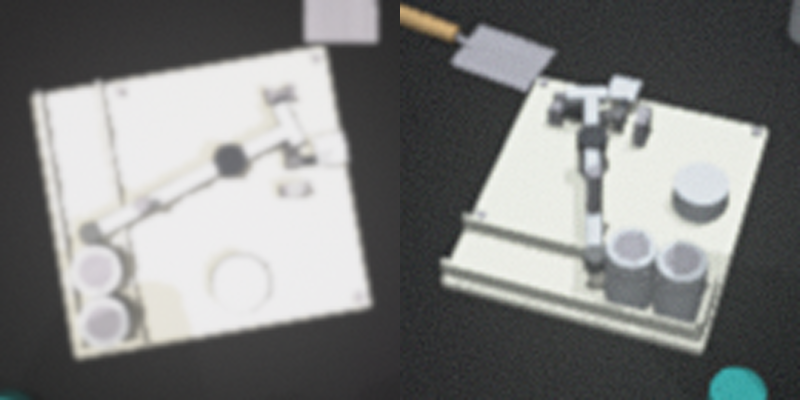

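The crop shows the arm's roller against the rear old canister, the handle part-way along the bar, and the trigger pad at the right edge of the plate. I'll move above the rack for a close look.

{"method": "arm_command", "body": {
  "series": [
    {"x":3.2,"y":-2.6},
    {"x":3.2,"y":-2.6},
    {"x":3.2,"y":-2.6},
    {"x":3.2,"y":-2.6},
    {"x":3.2,"y":-2.6},
    {"x":3.2,"y":-2.6},
    {"x":3.2,"y":-2.6},
    {"x":3.2,"y":-2.6}
  ],
  "jaw": 0
}}

```text
invalid input
```

{"method": "arm_command", "body": {
  "series": [
    {"x":3.2,"y":-2.6},
    {"x":3.2,"y":-2.6},
    {"x":3.2,"y":-2.6},
    {"x":3.2,"y":-2.6},
    {"x":3.2,"y":-2.6},
    {"x":3.2,"y":-2.6},
    {"x":2.8,"y":-2.6},
    {}
  ]
}}

```text
invalid input
```

Run:
```python
from h import *
w=grab('wrist','w1.png');o=r.get_obs();print(o['eef_pos'],R.from_quat(o['tool_rot']).as_matrix()[:,0],o['force'],np.array(w['pose']).round(2).tolist(),w['k1'])
```

```text
[ 231.26271483 -553.40468132  230.97317668] [9.22703364e-01 3.85510689e-01 1.08936998e-04] [0.06233415 0.53091397 0.3129858 ] [[0.38, -0.88, -0.27, 299.59], [-0.92, -0.37, -0.11, -525.1], [-0.0, 0.29, -0.96, 372.0], [0.0, 0.0, 0.0, 1.0]] -0.0463981066091294
```

View pics/w1.png

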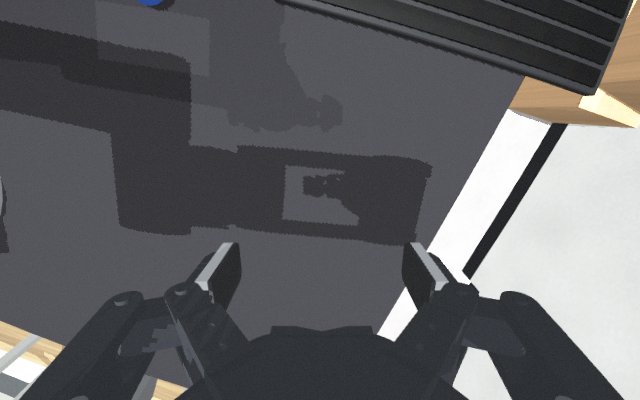

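Nothing moved because the call was rejected; the picture shows bare bench with open fingers at (220,265) and (425,265). I'll try again with all keys in every row.

{"method": "arm_command", "body": {
  "series": [
    {"x":3.2,"y":-2.6,"z":0,"twist":0},
    {"x":3.2,"y":-2.6,"z":0,"twist":0},
    {"x":3.2,"y":-2.6,"z":0,"twist":0},
    {"x":3.2,"y":-2.6,"z":0,"twist":0},
    {"x":3.2,"y":-2.6,"z":0,"twist":0},
    {"x":3.2,"y":-2.6,"z":0,"twist":0},
    {"x":3.2,"y":-2.6,"z":0,"twist":0},
    {"x":3.2,"y":-2.6,"z":0,"twist":0}
  ],
  "jaw": 0
}}

```text
t: 0.97
eef_pos: [387.8, -261.2, 231.5]
tool_rot: [0.981, 0.196, 0.0, 0.0]
force: [1.3, -0.4, 0.1]
width: -0.2
gripper_force: 0.0
```

{"method": "arm_command", "body": {
  "series": [
    {"x":3.2,"y":-2.6,"z":0,"twist":2},
    {"x":3.2,"y":-2.6,"z":0,"twist":2},
    {"x":3.2,"y":-2.6,"z":0,"twist":2},
    {"x":3.2,"y":-2.6,"z":0,"twist":2},
    {"x":2.8,"y":-2.6,"z":0,"twist":2},
    {"x":2.0,"y":-2.6,"z":0,"twist":2},
    {"x":0,"y":0,"z":0,"twist":0},
    {"x":0,"y":0,"z":0,"twist":0}
  ]
}}

```text
t: 1.63
eef_pos: [507.5, -58.6, 231.2]
tool_rot: [0.995, 0.095, -0.0, 0.0]
force: [1.2, -0.2, 0.6]
width: -0.1
gripper_force: 0.0
```

Run:
```python
from h import *
w=grab('wrist','w2.png');o=r.get_obs();print(o['t'],o['eef_pos'],R.from_quat(o['tool_rot']).as_matrix()[:,0],o['force'])
```

```text
1.6833 [506.87359636 -59.77420316 231.16828575] [ 9.82235864e-01  1.87649134e-01 -7.14515840e-04] [-0.33220211 -1.01676237 -0.54313511]
```

View pics/w2.png

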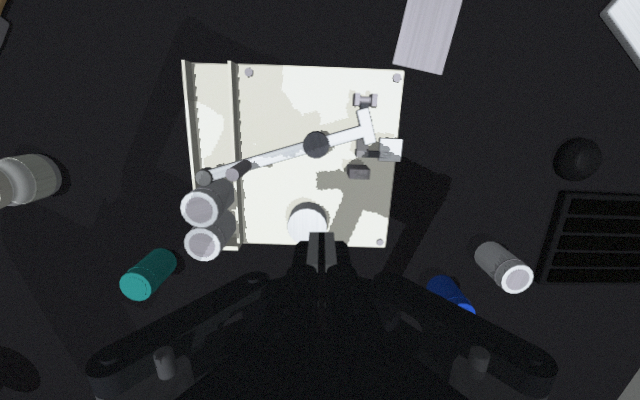

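The wrist view shows the plate corners at (404,69) and (387,248) and the outer wall's far end at (184,61). The tops of the old canisters are at (199,209) and (202,244), the post's top near (243,163), the roller at (204,176), the pad at (391,149) and the new canister's top at (517,279).

Run:
```python
from h import *
w=grab('wrist');f=grab('top')
c={ (100,-135,12):(404,69.5),(-140,-135,12):(387,248)}
A=onz(w,(404,69.5),12);B=onz(w,(387,248),12);print(A,B,np.linalg.norm(A-B))
im=w['pixels'].astype(int)
# plate right edge by bright mask: line fit
pts=[]
for y in range(80,240,4):
    row=im[y,360:430].min(1)
    if 130<y<180: continue
    k=np.where(row>70)[0]
    if len(k): pts.append(onz(w,(360+k[-1]+.5,y),12)[:2])
pts=np.array(pts);vx,vy,x0,y0=cv2.fitLine(pts.astype(np.float32),cv2.DIST_HUBER,0,.01,.01).ravel()
print('edge yaw',np.arctan2(vy,vx)%np.pi)
src=[(100,-135),(-140,-135),(10,-30),(5,-120)]
dst=[A[:2],B[:2],onz(w,(316,144),57)[:2],onz(w,(391,149),38)[:2]]
g=r and f
for s,p in [((100,135),(271,180)),((100,-135),(366,166)),((-140,-135),(381,250)),((-140,135),(285,266))]: src.append(s);dst.append(onz(f,p,12)[:2])
def fit(s,d):
    s=np.array(s,float);d=np.array(d);ms,md=s.mean(0),d.mean(0);a=s-ms;b=d-md
    th=np.arctan2((a[:,0]*b[:,1]-a[:,1]*b[:,0]).sum(),(a*b).sum());M=np.array([[np.cos(th),-np.sin(th)],[np.sin(th),np.cos(th)]])
    t=md-M@ms;return th,t,(d-(s@M.T+t)).round(1)
print(fit(src[:4],dst[:4]));print(fit(src[4:],dst[4:]));th,t,e=fit(src,dst);print(th,t)
M=np.array([[np.cos(th),-np.sin(th)],[np.sin(th),np.cos(th)]])
loc=lambda P:(M.T@(P[:2]-t)).round(1)
# canister tops by Hough circles / bright discs at z 82/70
hsv=cv2.cvtColor(w['pixels'],cv2.COLOR_RGB2HSV);gray=cv2.cvtColor(w['pixels'],cv2.COLOR_RGB2GRAY)
cs=cv2.HoughCircles(cv2.GaussianBlur(gray,(3,3),0),cv2.HOUGH_GRADIENT,1,15,param1=120,param2=16,minRadius=14,maxRadius=24)
for x,y,R_ in cs[0]:
    z=70 if x>450 else 82
    P=onz(w,(x,y),z);print('circ',(x,y,R_),P.round(1),loc(P))
for n,p,z in(('post',(243,163),108),('roller',(204,176),62),('front',(202,244),82),('rear',(199,209),82),('can',(517,279),70)):
    P=onz(w,p,z);print(n,P.round(1),loc(P))
print('can tri',tri(w,(517,279),f,(445,243)))
cv2.imwrite('pics/c2.png',np.hstack([cv2.resize(np.ascontiguousarray(im[a:a+100,b:b+100,::-1].astype(np.uint8)),(400,400),interpolation=2) for a,b in((125,165),(225,460))]))
```

```text
[ 647.54336    -135.25193537   12.        ] [ 412.39540733 -174.97911469   12.        ] 238.48020550638196
edge yaw 0.15620133
(np.float64(0.16274356815201604), array([528.58783296, -18.87671582]), array([[-1.6,  0.6],
       [ 0.1, -0.2],
       [ 1.1, -0.1],
       [ 0.4, -0.3]]))
(np.float64(0.14422348421196654), array([528.02813312, -20.16246783]), array([[ 1.3,  0.2],
       [-2.2,  1.4],
       [ 0.4, -0.3],
       [ 0.4, -1.3]]))
0.15098311154927643 [528.91362294 -19.39257675]
circ (np.float32(197.5), np.float32(207.5), np.float32(18.5)) [453.8  70.6  82. ] [-60.7 100.3]
circ (np.float32(512.5), np.float32(271.5), np.float32(20.8)) [ 435.7 -322.8   70. ] [-137.8 -285.9]
circ (np.float32(36.5), np.float32(176.5), np.float32(22.3)) [455.3 257.9  82. ] [-31.  285.2]
circ (np.float32(203.5), np.float32(245.5), np.float32(15.4)) [407.8  61.   82. ] [-107.7   97.7]
circ (np.float32(306.5), np.float32(219.5), np.float32(19.0)) [462.6 -51.7  82. ] [-70.4 -22. ]
circ (np.float32(489.5), np.float32(256.5), np.float32(16.5)) [ 450.9 -284.4   70. ] [-117.  -250.2]
circ (np.float32(135.5), np.float32(282.5), np.float32(17.4)) [339.2 143.1  82. ] [-163.1  189.2]
circ (np.float32(521.5), np.float32(284.5), np.float32(16.9)) [ 419.3 -343.1   70. ] [-157.1 -303.5]
post [519.2  19.1 108. ] [-3.8 39.5]
roller [485.3  73.4  62. ] [-29.2  98.3]
front [409.4  62.9  82. ] [-105.8   99.3]
rear [452.3  68.8  82. ] [-62.4  98.7]
can [ 426.1 -333.4   70. ] [-148.8 -295. ]
can tri (array([ 427.02307635, -335.13610167,   69.38423289]), np.float64(3.199240274627101))
```

View pics/c2.png

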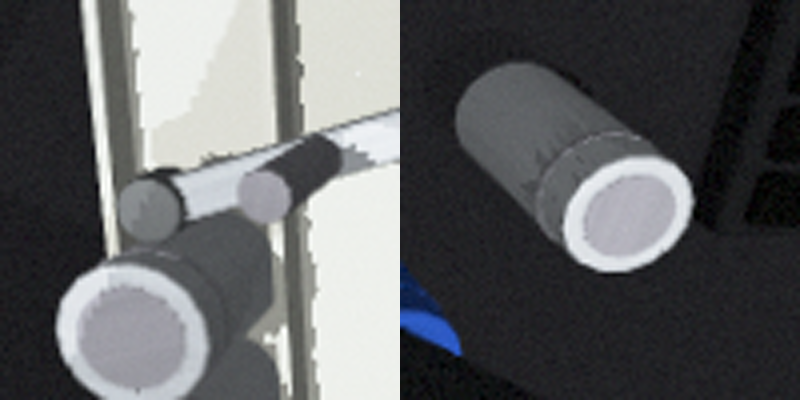

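{"method": "arm_command", "body": {
  "series": [
    {"x":-0.5,"y":-2.6,"z":0,"twist":0},
    {"x":-0.5,"y":-2.6,"z":0,"twist":0},
    {"x":-0.5,"y":-2.7,"z":0,"twist":0},
    {"x":0,"y":0,"z":2,"twist":-5.4},
    {"x":0,"y":0,"z":3,"twist":-5.4},
    {"x":0,"y":0,"z":3,"twist":-5.4},
    {"x":0,"y":0,"z":0,"twist":0},
    {"x":0,"y":0,"z":0,"twist":0}
  ]
}}

```text
t: 2.45
eef_pos: [476.0, 13.8, 150.6]
tool_rot: [0.973, 0.23, -0.002, -0.001]
force: [0.1, 0.0, -0.2]
width: 0.0
gripper_force: 0.0
```

Run:
```python
from h import *
w=grab('wrist','w3.png');o=r.get_obs();Rm=R.from_quat(o['tool_rot']).as_matrix();print(o['t'],o['eef_pos'],np.arctan2(Rm[1,0],Rm[0,0]),o['force'])
for n,p in(('post',(504.6,28.7,108)),('pad',None),('fin',o['eef_pos'])):
    if p is None:
        p=(528.6+5*.988+120*.155,-19+5*.155-120*.988,38)
    print(n,p,proj(w,p))
```

```text
2.5 [477.60709085  13.80051386 151.87834731] 0.46451420502727886 [0.01320034 0.33551137 0.6877387 ]
post (504.6, 28.7, 108) [320.01893771 175.85878734]
pad (552.1400000000001, -136.785, 38) [495.14277126 191.77718843]
fin [477.60709085  13.80051386 151.87834731] [321.91203511 247.36934185]
```

View pics/w3.png

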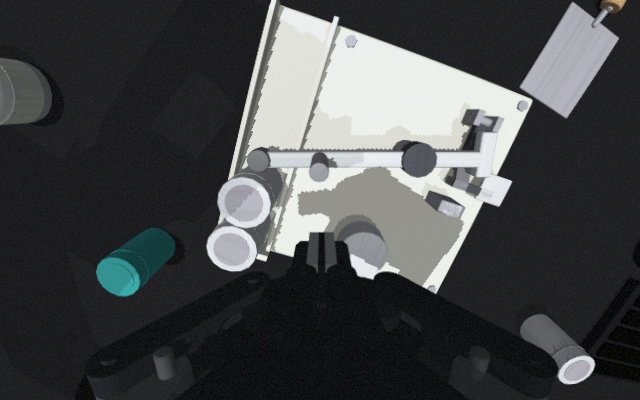

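The post's top is at (319,172) against a predicted (320,176), and the pad at (495,190) fits its prediction. The fingers at (321,245) sit just behind the post, so I'll go down.

{"method": "arm_command", "body": {
  "series": [
    {"x":0,"y":0,"z":3,"twist":0},
    {"x":0,"y":0,"z":3,"twist":0},
    {"x":0,"y":0,"z":2,"twist":0},
    {"x":0.7,"y":0,"z":0,"twist":0},
    {"x":0.5,"y":0,"z":0,"twist":0},
    {"x":0,"y":0,"z":0,"twist":0}
  ]
}}

```text
t: 3.0
eef_pos: [490.7, 20.0, 73.1]
tool_rot: [0.973, 0.232, 0.001, 0.001]
force: [-1.9, -3.6, -1.3]
width: 0.1
gripper_force: 1.5
```

```bash
cat > s.py <<'E'
from h import *
import sys
th=.156;M=np.array([[np.cos(th),-np.sin(th)],[np.sin(th),np.cos(th)]]);t=np.array([528.6,-19.])
o=r.get_obs();Rm=R.from_quat(o['tool_rot']).as_matrix();h=np.arctan2(Rm[1,0],Rm[0,0])
q=M.T@(o['eef_pos'][:2]-t);F=Rm.T@o['force'];v=q-[10,-30]
print('t',o['t'],'rack tcp',q.round(1),o['eef_pos'][2].round(1),'head',(h-th).round(3),'rad',np.hypot(*v).round(1),'th',(.414+np.arctan2(v[0],v[1])).round(3),'F tool',F.round(1))
E
python3 s.py
```

```text
t 3.0 rack tcp [-31.4  44.4] 73.1 head 0.312 rad 85.1 th -0.093 F tool [-3.3  2.4  1.3]
```

{"method": "arm_command", "body": {
  "series": [
    {"x":0.85,"y":-0.14,"z":0,"twist":5.73},
    {"x":0.85,"y":-0.14,"z":0,"twist":5.73},
    {"x":0.85,"y":-0.14,"z":0,"twist":5.73},
    {"x":0.85,"y":-0.14,"z":0,"twist":5.73},
    {"x":0,"y":0,"z":0,"twist":0},
    {"x":0,"y":0,"z":0,"twist":0}
  ]
}}

```text
t: 3.5
eef_pos: [517.7, 35.4, 73.0]
tool_rot: [0.999, 0.035, -0.001, 0.001]
force: [-6.2, -4.2, 3.1]
width: 0.0
gripper_force: 3.4
```

```bash
python3 s.py; python3 -c "
from h import *
w=grab('wrist','w4.png');print(proj(w,(552,-136.8,38)),proj(w,(552,-136.8,30)))"
```

```text
t 3.5 rack tcp [-2.3 55.5] 73.0 head -0.087 rad 86.3 th 0.271 F tool [-6.5  3.7 -3.1]
[572.9380237  193.00361575] [563.66665708 189.8514861 ]
```

View pics/w4.png

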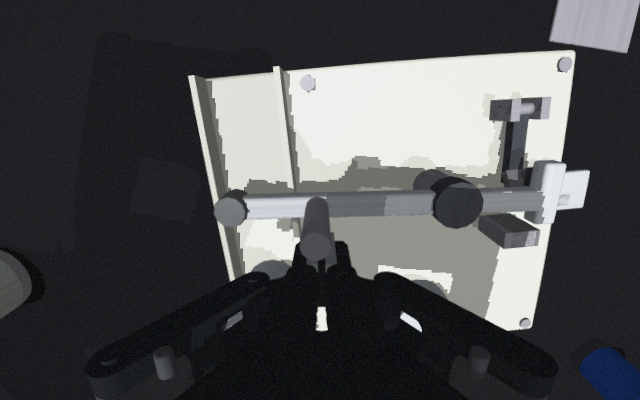

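The roller has come back level with the post, the post (315,245) is against the fingers, and the pad is visible at (573,190). I'll continue in small steps and watch the force.

{"method": "arm_command", "body": {
  "series": [
    {"x":0.34,"y":-0.06,"z":0,"twist":2.3},
    {"x":0.34,"y":-0.06,"z":0,"twist":2.3},
    {"x":0,"y":0,"z":0,"twist":0}
  ]
}}

```text
t: 3.8
eef_pos: [523.4, 37.2, 73.0]
tool_rot: [1.0, -0.007, -0.002, 0.0]
force: [-7.6, -3.8, 2.4]
width: 0.1
gripper_force: 3.9
```

{"method": "arm_command", "body": {
  "series": [
    {"x":0.34,"y":-0.06,"z":0,"twist":2.3},
    {"x":0,"y":0,"z":0,"twist":0},
    {"x":0,"y":0,"z":0,"twist":0}
  ]
}}

```text
t: 4.05
eef_pos: [526.5, 37.9, 73.0]
tool_rot: [1.0, -0.026, -0.002, 0.0]
force: [-9.5, -3.2, 4.7]
width: 0.3
gripper_force: 4.2
```

```bash
cat > p.py <<'E'
import s
from s import *
w=grab('wrist');P=proj(w,(552,-136.8,38));g=w['pixels']
x,y=P.astype(int);c=g[y-45:y+45,max(0,x-45):min(640,x+45),::-1]
import os
n='pics/pad_%.0f.png'%(o['t']*100);cv2.imwrite(n,np.ascontiguousarray(c));print(P.round(0),n,c.shape)
E
python3 p.py
```

```text
t 4.05 rack tcp [ 6.8 56.5] 73.0 head -0.207 rad 86.6 th 0.377 F tool [-9.3  3.6 -4.6]
[576. 176.] pics/pad_405.png (90, 90, 3)
```

{"method": "arm_command", "body": {
  "series": [
    {"x":0.34,"y":-0.05,"z":0,"twist":2.3},
    {"x":0,"y":0,"z":0,"twist":0},
    {"x":0,"y":0,"z":0,"twist":0}
  ]
}}

```text
t: 4.35
eef_pos: [529.6, 38.5, 73.0]
tool_rot: [0.999, -0.046, -0.002, 0.0]
force: [-7.8, -1.8, 4.3]
width: 0.1
gripper_force: 4.5
```

```bash
python3 p.py
```

```text
t 4.35 rack tcp [ 9.9 56.6] 73.0 head -0.248 rad 86.6 th 0.413 F tool [-7.6  2.5 -4.3]
[577. 170.] pics/pad_435.png (90, 90, 3)
```

{"method": "arm_command", "body": {
  "series": [
    {"x":0.34,"y":-0.05,"z":0,"twist":2.3},
    {"x":0,"y":0,"z":0,"twist":0},
    {"x":0,"y":0,"z":0,"twist":0}
  ]
}}

```text
t: 4.65
eef_pos: [532.9, 38.9, 73.0]
tool_rot: [0.998, -0.066, -0.002, 0.0]
force: [-10.6, -0.1, 5.4]
width: 0.1
gripper_force: 4.7
```

```bash
python3 p.py; python3 -c "
import cv2,glob,numpy as np
L=sorted(glob.glob('pics/pad_*.png'),key=lambda s:int(s[9:-4]));print(L);cv2.imwrite('pics/m1.png',np.hstack([cv2.resize(cv2.copyMakeBorder(i,0,90-i.shape[0],0,90-i.shape[1],0),(260,260)) for i in map(cv2.imread,L)]))"
```

```text
t 4.65 rack tcp [13.2 56.6] 73.0 head -0.288 rad 86.6 th 0.451 F tool [-10.5   1.5  -5.3]
[577. 165.] pics/pad_465.png (90, 90, 3)
['pics/pad_405.png', 'pics/pad_435.png', 'pics/pad_465.png']
```

View pics/m1.png

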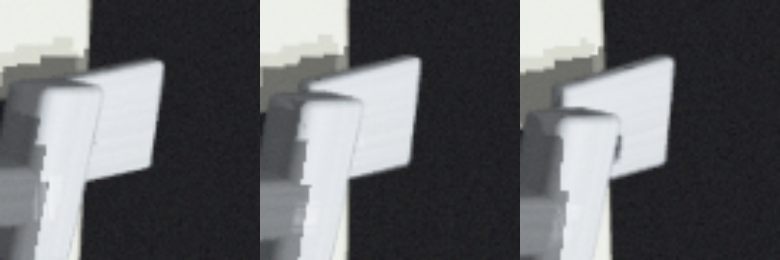

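The strip shows the pad still up, its right edge at about x=160 in each tile with only a slight drift, and the tail bar sweeping over it. From here I'll measure the pad edge numerically.

```bash
cat > p.py <<'E'
from s import *
import glob,os
def edge(c):
    g=c.min(2).astype(int);m=cv2.morphologyEx(((g>110)*255).astype(np.uint8),cv2.MORPH_OPEN,np.ones((5,5)))
    n,l,st,ce=cv2.connectedComponentsWithStats(m);x1=[np.where(m[y])[0].max() if m[y].any() else -1 for y in range(90)]
    x1=np.array(x1);k=x1.max();ys=np.where(x1>=k-6)[0];return k,ys.min(),ys.max(),np.median(x1[ys])
if __name__=='__main__':
    w=grab('wrist');P=proj(w,(552,-136.8,38));Q=proj(w,(552,-136.8,30))
    x,y=np.round(P).astype(int);c=w['pixels'][y-45:y+45,x-45:x+45,::-1]
    cv2.imwrite('pics/pad_%.0f.png'%(o['t']*100),np.ascontiguousarray(c));print('P',P.round(1),'8mm down',(Q-P).round(1),'edge',edge(c), 'off',(edge(c)[3]+x-45-P[0]).round(1))
E
python3 - <<'E'
import sys
from p import *
for n in('405','435','465'): print(n,edge(cv2.imread('pics/pad_%s.png'%n)))
E
```

```text
t 4.7 rack tcp [13.2 56.5] 73.0 head -0.288 rad 86.6 th 0.451 F tool [-10.    0.6  -4.5]
405 (np.int64(56), np.int64(21), np.int64(57), np.float64(54.0))
435 (np.int64(55), np.int64(20), np.int64(57), np.float64(53.0))
465 (np.int64(52), np.int64(20), np.int64(57), np.float64(51.0))
```

{"method": "arm_command", "body": {
  "series": [
    {"x":0.34,"y":-0.05,"z":0,"twist":2.3},
    {"x":0,"y":0,"z":0,"twist":0},
    {"x":0,"y":0,"z":0,"twist":0}
  ]
}}

```text
t: 4.95
eef_pos: [536.1, 39.3, 73.0]
tool_rot: [0.996, -0.086, -0.003, -0.0]
force: [-10.0, 2.1, 6.0]
width: -0.2
gripper_force: 5.0
```

```bash
python3 p.py
```

```text
t 4.95 rack tcp [16.5 56.4] 73.0 head -0.328 rad 86.7 th 0.489 F tool [-10.3  -0.3  -6. ]
P [577.6 159.1] 8mm down [-9.8 -2. ] edge (np.int64(50), np.int64(19), np.int64(56), np.float64(49.0)) off 4.4
```

{"method": "arm_command", "body": {
  "series": [
    {"x":0.34,"y":-0.05,"z":0,"twist":2.3},
    {"x":0,"y":0,"z":0,"twist":0},
    {"x":0,"y":0,"z":0,"twist":0}
  ]
}}

```text
t: 5.25
eef_pos: [539.5, 39.5, 73.0]
tool_rot: [0.994, -0.106, -0.003, -0.0]
force: [-10.2, 3.2, 6.5]
width: 0.1
gripper_force: 5.2
```

```bash
python3 p.py
```

```text
t 5.25 rack tcp [19.8 56.1] 73.0 head -0.369 rad 86.7 th 0.528 F tool [-10.6  -1.   -6.4]
P [577.5 153.7] 8mm down [-9.8 -1.8] edge (np.int64(48), np.int64(18), np.int64(55), np.float64(48.0)) off 3.5
```

{"method": "arm_command", "body": {
  "series": [
    {"x":0.34,"y":-0.04,"z":0,"twist":2.3},
    {"x":0,"y":0,"z":0,"twist":0},
    {"x":0,"y":0,"z":0,"twist":0}
  ]
}}

```text
t: 5.55
eef_pos: [543.1, 39.5, 73.0]
tool_rot: [0.992, -0.126, -0.002, -0.0]
force: [-9.3, 4.3, 5.1]
width: -0.1
gripper_force: 5.0
```

```bash
sed -i "s/^    cv2.imwrite/    E=[proj(w,list(M@np.array([5+d,-134])+t)+[38])[0] for d in(-14,0,14)];print('edge pred',np.array(E).round(1),'meas',edge(c)[3]+x-45, 'z drop est',((E[1]-(edge(c)[3]+x-45))*8\/(P[0]-Q[0])).round(1))\n&/" p.py; python3 p.py
python3 - <<'E'
from h import *
# predicted median-edge drift from rotation between t=4.05 and now using current pose rotated is ignored
E
```

```text
t 5.55 rack tcp [23.4 55.6] 73.0 head -0.409 rad 86.6 th 0.57 F tool [-10.1  -1.8  -5.1]
edge pred [599.3 596.8 594. ] meas 581.0 z drop est 12.8
P [577.2 148.8] 8mm down [-9.9 -1.6] edge (np.int64(49), np.int64(18), np.int64(56), np.float64(49.0)) off 3.8
```

{"method": "arm_command", "body": {
  "series": [
    {"x":0.34,"y":-0.04,"z":0,"twist":2.3},
    {"x":0,"y":0,"z":0,"twist":0},
    {"x":0,"y":0,"z":0,"twist":0}
  ]
}}

```text
t: 5.85
eef_pos: [546.5, 39.5, 73.0]
tool_rot: [0.989, -0.146, -0.002, -0.001]
force: [-9.6, 4.7, 5.2]
width: -0.1
gripper_force: 5.2
```

```bash
python3 p.py
```

```text
t 5.85 rack tcp [26.8 55. ] 73.0 head -0.449 rad 86.6 th 0.609 F tool [-10.6  -1.7  -5.2]
edge pred [599.7 596.3 592.6] meas 580.0 z drop est 13.2
P [576.7 143.5] 8mm down [-9.9 -1.4] edge (np.int64(49), np.int64(19), np.int64(56), np.float64(48.0)) off 3.3
```

{"method": "arm_command", "body": {
  "series": [
    {"x":0.34,"y":-0.04,"z":0,"twist":2.3},
    {"x":0,"y":0,"z":0,"twist":0},
    {"x":0,"y":0,"z":0,"twist":0}
  ]
}}

```text
t: 6.15
eef_pos: [550.1, 39.2, 73.0]
tool_rot: [0.986, -0.166, -0.002, -0.001]
force: [-7.8, 6.1, 3.6]
width: -0.1
gripper_force: 5.3
```

```bash
python3 p.py
```

```text
t 6.15 rack tcp [30.3 54.2] 73.0 head -0.489 rad 86.6 th 0.65 F tool [-9.4 -3.3 -3.6]
edge pred [599.7 595.5 590.9] meas 580.0 z drop est 12.5
P [575.9 138.4] 8mm down [-9.9 -1.2] edge (np.int64(50), np.int64(18), np.int64(56), np.float64(49.0)) off 4.1
```

{"method": "arm_command", "body": {
  "series": [
    {"x":0.34,"y":-0.04,"z":0,"twist":2.3},
    {"x":0,"y":0,"z":0,"twist":0},
    {"x":0,"y":0,"z":0,"twist":0}
  ]
}}

```text
t: 6.45
eef_pos: [553.6, 38.8, 73.1]
tool_rot: [0.983, -0.186, -0.002, -0.001]
force: [-7.7, 9.0, 4.4]
width: -0.2
gripper_force: 5.4
```

```bash
python3 p.py
```

```text
t 6.45 rack tcp [33.7 53.2] 73.1 head -0.53 rad 86.5 th 0.692 F tool [-10.5  -5.6  -4.3]
edge pred [599.4 594.3 588.9] meas 580.0 z drop est 11.5
P [574.9 133.5] 8mm down [-9.9 -1.1] edge (np.int64(52), np.int64(18), np.int64(56), np.float64(50.0)) off 5.1
```

{"method": "arm_command", "body": {
  "series": [
    {"x":0.3,"y":-0.02,"z":0,"twist":1.4},
    {"x":0,"y":0,"z":0,"twist":0},
    {"x":0,"y":0,"z":0,"twist":0}
  ]
}}

```text
t: 6.75
eef_pos: [556.2, 38.4, 73.0]
tool_rot: [0.98, -0.198, -0.003, -0.001]
force: [-9.7, 10.9, 4.7]
width: -0.2
gripper_force: 6.3
```

```bash
python3 p.py
```

```text
t 6.75 rack tcp [36.1 52.4] 73.0 head -0.554 rad 86.4 th 0.721 F tool [-13.2  -6.3  -4.6]
edge pred [599.2 593.6 587.6] meas 589.0 z drop est 3.7
P [574.3 131. ] 8mm down [-9.9 -1. ] edge (np.int64(63), np.int64(28), np.int64(56), np.float64(60.0)) off 14.7
```

{"method": "arm_command", "body": {
  "series": [
    {"x":0.3,"y":-0.02,"z":0,"twist":1.4},
    {"x":0,"y":0,"z":0,"twist":0},
    {"x":0,"y":0,"z":0,"twist":0}
  ]
}}

```text
t: 7.05
eef_pos: [559.0, 37.8, 73.1]
tool_rot: [0.978, -0.21, -0.003, -0.002]
force: [-9.5, 11.8, 4.4]
width: 0.4
gripper_force: 6.5
```

```bash
python3 p.py
```

```text
t 7.05 rack tcp [38.9 51.3] 73.1 head -0.579 rad 86.3 th 0.755 F tool [-13.6  -6.9  -4.3]
edge pred [598.7 592.6 586. ] meas 588.0 z drop est 3.7
P [573.4 129.2] 8mm down [-9.9 -0.9] edge (np.int64(63), np.int64(28), np.int64(56), np.float64(60.0)) off 14.6
```

The pad edge jumped by 10 px, which is about 8 mm up: the sear has clicked. I'll back off gently.

{"method": "arm_command", "body": {
  "series": [
    {"x":-0.3,"y":0,"z":0,"twist":0},
    {"x":-0.3,"y":0,"z":0,"twist":0},
    {"x":-0.3,"y":0,"z":0,"twist":0},
    {"x":-0.3,"y":0,"z":0,"twist":0},
    {"x":-0.3,"y":0,"z":0,"twist":0},
    {"x":0,"y":0,"z":0,"twist":0}
  ]
}}

```text
t: 7.6
eef_pos: [548.7, 40.8, 72.4]
tool_rot: [0.978, -0.209, 0.001, -0.0]
force: [-1.0, 0.5, -0.5]
width: -0.2
gripper_force: 0.0
```

```bash
python3 p.py
```

```text
t 7.6 rack tcp [29.1 56. ] 72.4 head -0.577 rad 88.1 th 0.633 F tool [-1.2 -0.1  0.5]
edge pred [600.6 594.2 587.4] meas 590.0 z drop est 3.3
P [574.9 112.7] 8mm down [-10.2  -0.2] edge (np.int64(63), np.int64(29), np.int64(56), np.float64(60.0)) off 15.1
```

The force has gone to zero with the pad up, so the arm is caught. I'll retreat, rise and fetch the canister.

{"method": "arm_command", "body": {
  "series": [
    {"x":-1,"y":0,"z":-1,"twist":0},
    {"x":0,"y":0,"z":-3.5,"twist":0},
    {"x":0,"y":0,"z":-3.5,"twist":0},
    {"x":0,"y":0,"z":-3.5,"twist":0},
    {"x":0.52,"y":3.9,"z":0,"twist":0},
    {"x":0.52,"y":3.9,"z":0,"twist":0},
    {"x":0.52,"y":3.9,"z":0,"twist":0},
    {"x":0.52,"y":3.9,"z":0,"twist":0}
  ]
}}

```text
t: 8.32
eef_pos: [493.3, -106.9, 187.5]
tool_rot: [0.978, -0.209, 0.001, 0.0]
force: [0.1, -0.8, -0.5]
width: -0.2
gripper_force: 0.0
```

{"method": "arm_command", "body": {
  "series": [
    {"x":0.52,"y":3.9,"z":0,"twist":0},
    {"x":0.52,"y":3.9,"z":0,"twist":0},
    {"x":0.52,"y":3.9,"z":0,"twist":0},
    {"x":0.52,"y":3.9,"z":0,"twist":0},
    {"x":0.52,"y":3.9,"z":0,"twist":5},
    {"x":0,"y":3.9,"z":0,"twist":5},
    {"x":0,"y":0,"z":0,"twist":5},
    {"x":0,"y":0,"z":0,"twist":0}
  ],
  "jaw": 1
}}

```text
t: 8.98
eef_pos: [417.9, -330.4, 186.9]
tool_rot: [0.941, -0.338, 0.0, 0.0]
force: [0.5, 0.0, 0.3]
width: 85.2
gripper_force: 0.0
```

```bash
cat > can.py <<'E'
from h import *
w=grab('wrist');f=grab('top');o=r.get_obs();Rm=R.from_quat(o['tool_rot']).as_matrix()
print(o['t'],o['eef_pos'],np.arctan2(Rm[1,0],Rm[0,0]),o['force'])
def disc(f,guess,rad):
    x,y=guess.astype(int);a=int(rad*1.8);g=f['pixels'][max(0,y-a):y+a,max(0,x-a):x+a].astype(int)
    m=((g.min(2)>110)*255).astype(np.uint8);m=cv2.morphologyEx(m,cv2.MORPH_CLOSE,np.ones((3,3)))
    c=max(cv2.findContours(m,0,2)[0],key=cv2.contourArea);e=cv2.fitEllipse(cv2.convexHull(c));return np.array(e[0])+[max(0,x-a),max(0,y-a)],e[1]
P0=np.array([427,-334.5,70.])
gw=proj(w,P0);gt=proj(f,P0);depth=(P0-np.array(w['pose'])[:3,3])@np.array(w['pose'])[:3,2]
a,ea=disc(w,gw,277*22/depth);b,eb=disc(f,gt,9)
print('guess',gw,'wrist',a,ea,'top',gt,b,eb);P=onz(w,a,70);print('at70',P,onz(f,b,70),'tri',tri(w,a,f,b))
print('tool delta',(Rm.T@(P-o['eef_pos'])).round(1))
cv2.imwrite('pics/w5.png',np.ascontiguousarray(w['pixels'][:,:,::-1]))
E
python3 can.py
```

```text
9.0833 [ 418.81158462 -328.03159413  186.59696181] -0.681357055590757 [-0.42916393  1.06002528  0.30104815]
guess [318.80036627 182.02997743] wrist [318.52204132 181.89584351] (43.062808990478516, 44.02211380004883) top [444.48356009 243.51886878] [440.83636665 244.70498657] (11.261862754821777, 12.379146575927734)
at70 [ 427.27160396 -334.37927884   70.        ] [ 424.06429631 -324.65790956   70.        ] tri (array([ 423.075468  , -330.90962081,   48.68449321]), np.float64(0.49986164148343054))
tool delta [ 10.6  -0.3 116.6]
```

{"method": "arm_command", "body": {
  "series": [
    {"x":1.05,"y":0,"z":2,"twist":0},
    {"x":0,"y":0,"z":3.5,"twist":0},
    {"x":0,"y":0,"z":3.5,"twist":0},
    {"x":0,"y":0,"z":3.5,"twist":0},
    {"x":0,"y":0,"z":2.2,"twist":0},
    {"x":0,"y":0,"z":1,"twist":0},
    {"x":0,"y":0,"z":0,"twist":0}
  ]
}}

```text
t: 9.67
eef_pos: [426.5, -332.6, 27.4]
tool_rot: [0.943, -0.333, -0.002, -0.001]
force: [-0.3, 0.3, -0.2]
width: 85.4
gripper_force: 0.0
```

{"method": "arm_command", "body": {
  "series": [
    {"x":0,"y":0,"z":0,"twist":0},
    {"x":0,"y":0,"z":0,"twist":0},
    {"x":0,"y":0,"z":0,"twist":0},
    {"x":0,"y":0,"z":0,"twist":0},
    {"x":0,"y":0,"z":0,"twist":0},
    {"x":0,"y":0,"z":0,"twist":0},
    {"x":0,"y":0,"z":0,"twist":0}
  ],
  "jaw": 0,
  "grip_force": 40
}}

```text
t: 10.25
eef_pos: [428.4, -336.1, 31.1]
tool_rot: [0.942, -0.335, 0.002, 0.001]
force: [-0.9, 0.7, 5.4]
width: 43.4
gripper_force: 40.0
```

{"method": "arm_command", "body": {
  "series": [
    {"x":0,"y":0,"z":-2,"twist":0},
    {"x":0,"y":0,"z":-4,"twist":0},
    {"x":0,"y":0,"z":-4,"twist":0},
    {"x":0,"y":0,"z":-4,"twist":0},
    {"x":-1.84,"y":-3.35,"z":0,"twist":0},
    {"x":-1.84,"y":-3.35,"z":0,"twist":0},
    {"x":-1.84,"y":-3.35,"z":0,"twist":0},
    {"x":-1.84,"y":-3.35,"z":0,"twist":0}
  ]
}}

```text
t: 10.92
eef_pos: [454.8, -183.6, 170.5]
tool_rot: [0.942, -0.336, 0.001, 0.0]
force: [0.8, -0.3, -3.1]
width: 43.6
gripper_force: 41.6
```

{"method": "arm_command", "body": {
  "series": [
    {"x":-1.84,"y":-3.35,"z":0,"twist":0},
    {"x":-1.84,"y":-3.35,"z":0,"twist":0},
    {"x":-1.84,"y":-3.35,"z":0,"twist":0},
    {"x":-1.84,"y":-3.35,"z":0,"twist":0},
    {"x":-1.84,"y":-3.35,"z":0,"twist":0},
    {"x":-1.84,"y":-3.35,"z":0,"twist":0},
    {"x":-1.84,"y":-3.35,"z":0,"twist":0},
    {"x":0,"y":0,"z":0,"twist":-6}
  ]
}}

```text
t: 11.58
eef_pos: [504.1, 84.5, 170.5]
tool_rot: [0.959, -0.285, 0.001, -0.002]
force: [0.5, -0.1, -2.8]
width: 43.2
gripper_force: 41.9
```

{"method": "arm_command", "body": {
  "series": [
    {"x":0,"y":0,"z":0,"twist":-7},
    {"x":0,"y":0,"z":0,"twist":-7},
    {"x":0,"y":0,"z":0,"twist":-7},
    {"x":0,"y":0,"z":0,"twist":-7},
    {"x":0,"y":0,"z":0,"twist":-7},
    {"x":0,"y":0,"z":0,"twist":-7},
    {"x":0,"y":0,"z":0,"twist":0},
    {"x":0,"y":0,"z":0,"twist":0}
  ]
}}

```text
t: 12.25
eef_pos: [502.9, 78.3, 169.9]
tool_rot: [0.997, 0.075, 0.0, -0.0]
force: [-0.5, -0.1, -2.1]
width: 42.9
gripper_force: 41.9
```

```bash
python3 s.py; python3 -c "
from h import *
w=grab('wrist','w6.png');f=grab('side')
cv2.imwrite('pics/v6.png',np.hstack([w['pixels'][:,120:520,::-1],cv2.resize(f['pixels'][150:290,270:410,::-1],(400,400))]))"
```

```text
t 12.25 rack tcp [-10.3 100.1] 169.9 head -0.005 rad 131.7 th 0.259 F tool [-0.5  0.1  2.1]
```

View pics/v6.png

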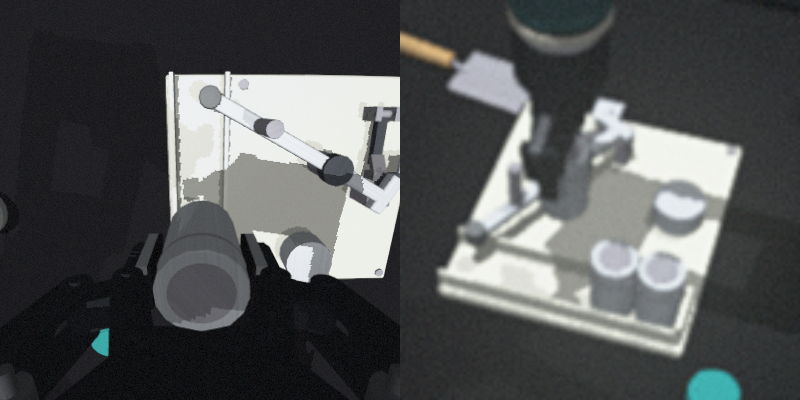

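The arm is held drawn back, with the roller at (330,97) in wrist pixels. The canister hangs at (320,250), and the lane walls run down from about (290,75) and (347,75). I'll measure the walls to check the lateral position.

Run:
```python
from h import *
w=cv2.imread('pics/w6.png').min(2)
for y in(85,120,150,180): print(y,'L',w[y,282:302].tolist(),'R',w[y,338:358].tolist())
f=grab('wrist');o=r.get_obs();Rm=R.from_quat(o['tool_rot']).as_matrix()
for p in((290.5,75),(347.5,75)): print(p,(Rm.T@(onz(f,p,30)-o['eef_pos'])).round(1))
th=.156
for y in(97,103): 
  for x in(40,80): print(y,x,proj(f,(528.6+x*np.cos(th)-(y-100+127)*np.sin(th),-19+x*np.sin(th)+(y+27)*np.cos(th),30)),proj(f,(528.6+x*np.cos(th)-(y-27)*np.sin(th),-19+x*np.sin(th)+(y-27)*np.cos(th),30)))
```

```text
85 L [35, 37, 26, 84, 219, 230, 226, 236, 237, 237, 233, 165, 97, 134, 148, 172, 238, 237, 237, 238] R [237, 236, 227, 222, 221, 207, 151, 188, 233, 237, 237, 209, 157, 218, 237, 237, 237, 238, 236, 233]
120 L [24, 33, 28, 30, 88, 183, 209, 222, 223, 225, 223, 211, 139, 88, 106, 107, 167, 238, 239, 237] R [237, 232, 221, 220, 222, 185, 142, 214, 237, 237, 225, 179, 205, 238, 236, 205, 124, 158, 196, 219]
150 L [29, 31, 29, 25, 29, 77, 152, 205, 222, 221, 222, 222, 205, 135, 92, 109, 157, 221, 221, 220] R [238, 237, 233, 220, 198, 155, 196, 239, 239, 233, 199, 196, 238, 238, 238, 239, 237, 238, 237, 237]
180 L [34, 35, 34, 31, 38, 32, 67, 153, 225, 232, 220, 218, 217, 198, 134, 96, 112, 108, 161, 220] R [133, 106, 110, 107, 98, 104, 140, 154, 152, 148, 143, 143, 146, 143, 145, 144, 144, 145, 144, 142]
(290.5, 75) [108.  -28.6 139.7]
(347.5, 75) [107.9  25.2 139.7]
97 40 [296.71846252 137.06656668] [350.89078928 136.76162022]
97 80 [295.52448717  94.85115072] [351.81869628  94.53483883]
103 40 [290.70609042 137.11323204] [344.87576098 136.78521721]
103 80 [289.27725203  94.91043156] [345.56848216  94.55060298]
```

{"method": "arm_command", "body": {
  "series": [
    {"x":0,"y":-0.13,"z":3.5,"twist":0},
    {"x":0,"y":0,"z":3.5,"twist":0},
    {"x":0,"y":0,"z":2.5,"twist":0},
    {"x":0,"y":0,"z":1,"twist":0},
    {"x":0,"y":0,"z":0.5,"twist":0},
    {"x":0,"y":0,"z":0.4,"twist":0},
    {"x":0,"y":0,"z":0,"twist":0},
    {"x":0,"y":0,"z":0,"twist":0}
  ]
}}

```text
t: 13.07
eef_pos: [503.9, 79.7, 56.4]
tool_rot: [0.997, 0.077, 0.001, 0.0]
force: [-0.5, 0.0, -0.4]
width: 43.0
gripper_force: 41.8
```

{"method": "arm_command", "body": {
  "series": [
    {"x":0,"y":0,"z":0.5,"twist":0},
    {"x":0,"y":0,"z":0.3,"twist":0},
    {"x":0,"y":0,"z":0,"twist":0}
  ]
}}

```text
t: 13.32
eef_pos: [502.8, 79.6, 47.3]
tool_rot: [0.997, 0.077, 0.0, -0.0]
force: [-0.3, 0.3, -1.7]
width: 43.5
gripper_force: 41.8
```

{"method": "arm_command", "body": {
  "series": [
    {"x":0,"y":0,"z":0.2,"twist":0},
    {"x":0,"y":0,"z":0.1,"twist":0},
    {"x":0,"y":0,"z":0,"twist":0}
  ]
}}

```text
t: 13.57
eef_pos: [502.6, 79.7, 44.2]
tool_rot: [0.997, 0.077, -0.0, -0.0]
force: [0.5, -0.2, -1.8]
width: 43.4
gripper_force: 41.8
```

```bash
python3 s.py
```

```text
t 13.5667 rack tcp [-10.4 101.5] 44.2 head -0.001 rad 133.1 th 0.26 F tool [0.4 0.3 1.8]
```

{"method": "arm_command", "body": {
  "series": [
    {"x":0,"y":0,"z":0.1,"twist":0},
    {"x":0,"y":0,"z":0.1,"twist":0},
    {"x":0,"y":0,"z":0,"twist":0}
  ]
}}

```text
t: 13.82
eef_pos: [502.8, 79.7, 43.1]
tool_rot: [0.997, 0.077, 0.0, -0.0]
force: [-1.9, -0.6, 8.6]
width: 43.2
gripper_force: 43.0
```

{"method": "arm_command", "body": {
  "series": [
    {"x":0,"y":0,"z":-0.05,"twist":0},
    {"x":0,"y":0,"z":0,"twist":0},
    {"x":0,"y":0,"z":0,"twist":0},
    {"x":0,"y":0,"z":0,"twist":0},
    {"x":0,"y":0,"z":0,"twist":0},
    {"x":0,"y":0,"z":0,"twist":0}
  ],
  "jaw": 0.85
}}

```text
t: 14.32
eef_pos: [502.7, 79.6, 42.7]
tool_rot: [0.997, 0.077, -0.0, -0.0]
force: [-0.1, 0.3, 0.1]
width: 72.7
gripper_force: 0.0
```

{"method": "arm_command", "body": {
  "series": [
    {"x":0,"y":0,"z":-2,"twist":0},
    {"x":0,"y":0,"z":-3.5,"twist":0},
    {"x":0,"y":0,"z":-3.5,"twist":0},
    {"x":0,"y":0,"z":-3.5,"twist":0},
    {"x":0,"y":0,"z":-3.5,"twist":0},
    {"x":0,"y":0,"z":0,"twist":0},
    {"x":0,"y":0,"z":0,"twist":0},
    {"x":0,"y":0,"z":0,"twist":0}
  ]
}}

```text
t: 14.98
eef_pos: [502.2, 79.6, 202.4]
tool_rot: [0.997, 0.077, -0.0, -0.0]
force: [-0.9, 0.4, -0.8]
width: 72.7
gripper_force: 0.0
```

```bash
cat > chk.py <<'E'
from s import *
w=grab('wrist')
def disc(P0,rad=22):
    g0=proj(w,P0);d=(P0-np.array(w['pose'])[:3,3])@np.array(w['pose'])[:3,2];a=int(277*rad/d*1.5)
    x,y=g0.astype(int);g=cv2.cvtColor(np.ascontiguousarray(w['pixels'][max(0,y-a):y+a,max(0,x-a):x+a]),cv2.COLOR_RGB2GRAY)
    c=cv2.HoughCircles(cv2.GaussianBlur(g,(3,3),0),cv2.HOUGH_GRADIENT,1,30,param1=100,param2=12,minRadius=int(277*rad/d*.85),maxRadius=int(277*rad/d*1.12))
    if c is None: return g0,None
    p=c[0][0][:2]+[max(0,x-a),max(0,y-a)];P=onz(w,p,P0[2]);return p,(M.T@(P[:2]-t)).round(1)
for n,q in(('new',(-10,101)),('rear',(-62,100)),('front',(-106,100))):
    P=M@np.array(q)+t;print(n,proj(w,[*P,82]).round(0),disc(np.array([*P,82.])))
E
python3 chk.py;python3 -c "
from h import *
grab('wrist','w7.png')"
```

```text
t 14.9833 rack tcp [-10.8 101.5] 202.4 head -0.001 rad 133.2 th 0.257 F tool [-0.9 -0.5  0.8]
new [322. 190.] (array([320.5, 191.5]), array([-11.7, 102. ]))
rear [323. 238.] (array([321.5, 237.5]), array([-61.1, 101.1]))
front [323. 275.] (array([319.5, 274.5]), array([-105.1,  103.4]))
```

The new canister stands centred at rack x ≈ -12, in line with the others. Next is the trigger.

{"method": "arm_command", "body": {
  "series": [
    {"x":0.28,"y":3.8,"z":0,"twist":0},
    {"x":0.28,"y":3.8,"z":0,"twist":0},
    {"x":0.28,"y":3.8,"z":0,"twist":0},
    {"x":0.28,"y":3.8,"z":0,"twist":0},
    {"x":0.28,"y":3.8,"z":0,"twist":0},
    {"x":0.28,"y":3.8,"z":0,"twist":0},
    {"x":0,"y":0,"z":4,"twist":0},
    {"x":0,"y":0,"z":0,"twist":0}
  ],
  "jaw": 0
}}

```text
t: 15.75
eef_pos: [550.8, -144.1, 156.3]
tool_rot: [0.997, 0.075, -0.005, -0.002]
force: [-1.2, 1.3, -1.7]
width: 0.1
gripper_force: 0.0
```

```bash
python3 s.py
python3 - <<'E'
from s import *
w=grab('wrist','w8.png');g=w['pixels'].astype(int).min(2)
C=[proj(w,[*(M@np.array([5+a,-118.5+b])+t),38.]) for a,b in((14,14),(14,-14),(-14,-14),(-14,14),(0,0))];print(np.round(C,0))
print('tip',proj(w,o['eef_pos']).round(0))
x,y=np.round(C[4]).astype(int)
# bright blob right of plate: outer pad edge along row, top edge along columns
for yy in range(y-30,y+31,6): print(yy,''.join('#' if v>150 else '+' if v>90 else '.' for v in g[yy,x-50:x+50:2]))
print(x,y)
E
```

```text
t 15.75 rack tcp [   2.5 -127. ] 156.3 head -0.005 rad 97.3 th -2.651 F tool [-1.  -1.5  1.7]
t 15.75 rack tcp [   2.5 -127. ] 156.3 head -0.005 rad 97.3 th -2.651 F tool [-1.  -1.5  1.7]
[[298. 174.]
 [327. 174.]
 [327. 201.]
 [299. 202.]
 [313. 188.]]
tip [321. 249.]
158 #####+.....++###################+.................
164 ######.....++###################+.................
170 #####++++++++########++++++++++++.................
176 #####+++++++++##################+.................
182 #####++++++++++#################+.................
188 +++#+++++.........++++++++++++++..................
194 +++++++###++.......+++++++++++++..................
200 +##++#########++#######++++###+++.................
206 ###+########...++###############+.................
212 ##########+++..#################+.................
218 ############+.##################+.................
313 188
```

{"method": "arm_command", "body": {
  "series": [
    {"x":0,"y":0,"z":3.5,"twist":0},
    {"x":0,"y":0,"z":3.5,"twist":0},
    {"x":0,"y":0,"z":3,"twist":0},
    {"x":0,"y":0,"z":1,"twist":0},
    {"x":0,"y":0,"z":0,"twist":0},
    {"x":0,"y":0,"z":0,"twist":0}
  ]
}}

```text
t: 16.3
eef_pos: [554.6, -142.4, 53.4]
tool_rot: [0.997, 0.078, -0.0, -0.0]
force: [-0.2, 0.4, 0.7]
width: -0.3
gripper_force: 0.0
```

```bash
python3 s.py
```

```text
t 16.3 rack tcp [   6.5 -126. ] 53.4 head -0.0 rad 96.1 th -2.692 F tool [-0.1 -0.4 -0.7]
```

{"method": "arm_command", "body": {
  "series": [
    {"x":0,"y":0.1,"z":1.2,"twist":0},
    {"x":0,"y":0,"z":0.3,"twist":0},
    {"x":0,"y":0,"z":0.3,"twist":0},
    {"x":0,"y":0,"z":0.2,"twist":0},
    {"x":0,"y":0,"z":0.2,"twist":0},
    {"x":0,"y":0,"z":0,"twist":0}
  ]
}}

```text
t: 16.8
eef_pos: [555.0, -144.3, 31.7]
tool_rot: [0.997, 0.077, 0.001, 0.0]
force: [0.1, 0.5, 2.8]
width: 0.2
gripper_force: 1.6
```

```bash
cat > roller.py <<'E'
from s import *
w=grab('wrist');g=w['pixels'].astype(int).min(2)
# arm bar is bright against nothing: report predicted handle top pixels for caught / closed and brightness there
for th_ in(.87,.45):
    a=.414-th_;d=np.array([-np.sin(a),np.cos(a)]);P=M@(np.array([10,-28.5])+85*d)+t;p=proj(w,[*P,108]);print(th_,p.round(0))
E
python3 roller.py
```

```text
t 16.8 rack tcp [   6.6 -127.9] 31.7 head -0.001 rad 97.9 th -2.693 F tool [ 0.2 -0.4 -2.8]
0.87 [-168.  233.]
0.45 [-148.  313.]
```

{"method": "arm_command", "body": {
  "series": [
    {"x":0,"y":0,"z":0.2,"twist":0},
    {"x":0,"y":0,"z":0.2,"twist":0},
    {"x":0,"y":0,"z":0.1,"twist":0},
    {"x":0,"y":0,"z":0,"twist":0},
    {"x":0,"y":0,"z":0,"twist":0},
    {"x":0,"y":0,"z":0,"twist":0}
  ]
}}

```text
t: 17.35
eef_pos: [554.7, -144.3, 26.1]
tool_rot: [0.997, 0.077, 0.0, 0.0]
force: [-2.3, -1.0, 6.4]
width: -0.1
gripper_force: 3.5
```

Run:
```python
from s import *
f=grab('side');a=cv2.imread('pics/side0.png')[:,:,::-1].astype(int)
from h import *
# handle top position in side view for angles; local contrast vs plate (dark post on white plate)
g=f['pixels'].astype(int).min(2)
for th_ in(.2,.45,.5,.87):
    d=.414-th_;d=np.array([-np.sin(d),np.cos(d)]);P=M@(np.array([10,-28.5])+137*d)+t
    p=proj(f,[*P,52]).astype(int);print(th_,p,g[p[1]-4:p[1]+5,p[0]-4:p[0]+5].mean().round(0))
```

```text
t 17.35 rack tcp [   6.4 -127.9] 26.1 head -0.001 rad 97.9 th -2.69 F tool [-2.4  0.7 -6.4]
0.2 [327 243] 144.0
0.45 [315 241] 143.0
0.5 [313 240] 161.0
0.87 [297 232] 185.0
```

{"method": "arm_command", "body": {
  "series": [
    {"x":0,"y":0,"z":-1,"twist":0},
    {"x":0,"y":0,"z":-3.5,"twist":0},
    {"x":0,"y":0,"z":-4,"twist":0},
    {"x":0,"y":0,"z":-4,"twist":0},
    {"x":0,"y":0,"z":-4,"twist":0},
    {"x":0,"y":0,"z":-3,"twist":0},
    {"x":0,"y":-3.5,"z":0,"twist":0},
    {"x":0,"y":-3.5,"z":0,"twist":0}
  ]
}}

```text
t: 18.07
eef_pos: [546.2, -75.8, 224.0]
tool_rot: [0.997, 0.076, 0.003, 0.001]
force: [0.4, 1.3, -0.5]
width: 0.2
gripper_force: 0.0
```

{"method": "arm_command", "body": {
  "series": [
    {"x":0,"y":-3.5,"z":0,"twist":0},
    {"x":0,"y":-3.5,"z":0,"twist":0},
    {"x":0,"y":-3.5,"z":0,"twist":0},
    {"x":0,"y":0,"z":0,"twist":0},
    {"x":0,"y":0,"z":0,"twist":0}
  ]
}}

```text
t: 18.48
eef_pos: [527.2, 30.7, 221.1]
tool_rot: [0.997, 0.079, 0.0, -0.0]
force: [-0.0, -0.0, 0.5]
width: -0.3
gripper_force: 0.0
```

```bash
sed -i "s/('new',(-10,101)),('rear',(-62,100)),('front',(-106,100))/('new',(-18,101)),('rear',(-62,101)),('front',(-106,101))/" chk.py
cat >> chk.py <<'E'
g=w['pixels'].astype(int)
for n,q,z,rad in(('roller',137,62,10),('post',85,108,7)):
  best=[]
  for th_ in np.arange(.3,1.0,.02):
    a=.414-th_;P=M@(np.array([10,-28.5])+q*np.array([-np.sin(a),np.cos(a)]))+t;p=proj(w,[*P,z]).astype(int);v=g[p[1]-2:p[1]+3,p[0]-2:p[0]+3].reshape(-1,3).mean(0)
    best.append((round(th_,2),p.tolist(),int(v.mean())))
  print(n,[b for b in best])
E
python3 chk.py; python3 -c "
from h import *
grab('wrist','w9.png')"
```

```text
t 18.4833 rack tcp [ 6.3 49.3] 221.1 head 0.002 rad 79.4 th 0.367 F tool [-0.   0.  -0.5]
new [273. 208.] (array([274.5, 207.5]), array([-17.8,  99.1]))
rear [275. 245.] (array([275.5, 243.5]), array([-60.3, 100.1]))
front [277. 279.] (array([276.63388941, 278.88514326]), None)
roller [(np.float64(0.3), [269, 191], 225), (np.float64(0.32), [268, 189], 168), (np.float64(0.34), [268, 186], 107), (np.float64(0.36), [268, 184], 115), (np.float64(0.38), [268, 182], 127), (np.float64(0.4), [267, 179], 141), (np.float64(0.42), [267, 177], 143), (np.float64(0.44), [267, 174], 147), (np.float64(0.46), [267, 172], 149), (np.float64(0.48), [267, 169], 133), (np.float64(0.5), [267, 167], 117), (np.float64(0.52), [267, 165], 147), (np.float64(0.54), [267, 162], 221), (np.float64(0.56), [268, 160], 224), (np.float64(0.58), [268, 157], 224), (np.float64(0.6), [268, 155], 225), (np.float64(0.62), [269, 152], 234), (np.float64(0.64), [269, 150], 235), (np.float64(0.66), [269, 147], 226), (np.float64(0.68), [270, 145], 225), (np.float64(0.7), [271, 142], 224), (np.float64(0.72), [271, 140], 224), (np.
[... 1062 characters left out ...]
), (np.float64(0.62), [315, 171], 76), (np.float64(0.64), [315, 169], 88), (np.float64(0.66), [316, 167], 104), (np.float64(0.68), [316, 165], 122), (np.float64(0.7), [317, 164], 142), (np.float64(0.72), [317, 162], 187), (np.float64(0.74), [318, 160], 221), (np.float64(0.76), [318, 158], 223), (np.float64(0.78), [319, 157], 226), (np.float64(0.8), [320, 155], 232), (np.float64(0.82), [320, 153], 238), (np.float64(0.84), [321, 152], 238), (np.float64(0.86), [322, 150], 238), (np.float64(0.88), [323, 148], 238), (np.float64(0.9), [323, 146], 238), (np.float64(0.92), [324, 145], 238), (np.float64(0.94), [325, 143], 238), (np.float64(0.96), [326, 142], 238), (np.float64(0.98), [327, 140], 238)]
```

```bash
python3 -c "
from station import r
print(r.sign_off())"
```

```text
the job is handed in; nothing more can be done
None
```

The new canister is in the lane, the arm was sprung and has closed the row, and the job is handed in with the hand clear. The last look put the arm at about 0.44 rad and the two rear canisters in place. The front one was not found in that last view, and the judge's result was not shown.

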